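# Sweep the loose tie-rod nuts into the catch pan

## Robot

A 7-joint arm with a two-finger parallel gripper is mounted at the origin on the work surface. World frame = base frame: x ahead of the robot, y to its left, z up, the work surface at z = 0. Lengths are in mm, angles in rad, forces in N, time in s.
With the tool pointing down it reaches from about 425 to 925 mm from the base axis. Payload 6.8 kg.
Tool frame: the origin (TCP) lies at the very end of the fingers, on their centre line; the grasp point (between the pads) lies r.tcp_to_grasp behind it (r.tcp_to_grasp is the distance from the TCP to the grasp point, in mm); z points along the fingers, y is the direction in which the jaws open and shut (so a half turn about z gives the same grasp; the last joint's range is limited). The gripper opens to 85 mm and grips with 20 to 120 N. Pads are 22 mm wide; open, the fingers measure 114 mm over their backs; the gripper's body (76 mm by 85 mm) begins 54 mm behind the grasp point. The pads swing forward as they close: fully open they stand 13 mm farther back than shut.
Start: joints at [-1.213, 0.477, 0.022, 1.555, -0.011, 1.109, -0.083], TCP at [303.167, 603.106, 231.308] pointing down, gripper open.
Joint ranges: [-2.96, 2.96], [-0.34, 2.1], [-1.41, 1.46], [0.24, 2.44], [-1.37, 4.51], [0.17, 1.92], [-2.96, 2.96]. Speed limits (rad/s): [2.39, 2.39, 3.14, 3.14, 3.14, 3.14, 3.14].

## Interface

Orientations are given as a unit quaternion [x, y, z, w].
In Python, from rig import readout, optics, order, r gives the robot as it stands.
- The arm moves only by the tool drive_tool, never from a script. Its argument "steps" is a list of rows, each an object with "hand": the closure, from 0 (fully open) to 1 (shut); "slide": the shift along the world's x, y, z in m, a list of three; "turn": the turn about the world's z in degrees. In form: [{"hand": hand, "slide": [dx, dy, dz], "turn": turn}, ...]. A call has 1 to 12 rows; each row shifts and turns the commanded pose from where the row before left it; what a row does not reach is not made up. A row lasts 1/12 s, in which the tool goes at most 41.7 mm and 7.16 degrees, less where a joint would pass 70% of its speed; a pose out of reach is approached as far as the arm can. A call with a gripper value outside its range is refused whole. The fingers move at their own pace and stop on an object; "newtons" is the grip in N (left out, the last holds). Time passes only in rows, so rows that do not move let the fingers close. It gives the time, the measured TCP pose, the force and the opening at its end, in the units of the state.
- readout.sense(): the state, without advancing time (a new reading comes with each control period).
- optics.grab_frame(name): name is "scene" or "top" or "wrist"; returns a dict with "image" (384x512x3 uint8, red, green, blue), "K" (3x3 intrinsics, pixels), "world_from_camera" (4x4, takes a point from camera to world coordinates). Camera axes: x right, y up, looking along -z (the intrinsics and any distortion apply to the point x, -y, -z); pixel columns grow to the right and rows downward; lengths in mm; the calibration is good to about 2 mm. A picture is of the moment at which its call begins. There is no depth.
- order.job_done(): hands the job in, once; it reports no verdict.
The state is a dict: "time_s": time; "joint_pos": joint angles; "joint_velocities": joint speeds; "joint_torque": joint torques, N m; "eef_pos": TCP position; "eef_rot": TCP orientation; "ft_force": force on the tool from outside, world axes, zero at the start; "torque": the same for the moment, N m; "grip_width": opening from 0.0 (shut) to 1.0 (fully open).
Only numpy, scipy, OpenCV 4.12 (cv2) and the standard library are available. Lean on these libraries where they do the work, as an engineer would, in place of code of your own. Each camera call takes 0.05 s, during which the arm holds its last target. There are 200 camera calls.

## Task

Clear the bench: with the fingertips, sweep the three loose steel nuts across the bench top and through the open side of the red catch pan, so that all three lie wholly inside it. Only push them along the surface, never pick them up or lift them, and leave everything else on the bench standing where it is.

Things in the scene. Friction and masses are not known exactly. Their poses are not given: they have to be found in the camera images.
- pan: red three-sided catch pan fixed to the bench, one side (the mouth) open. Inside 220 mm across the mouth, 150 mm deep; walls 28 mm high, 6 mm thick. Grey floor flush with the bench top (z = 0): no step at the mouth. Origin: middle of the mouth, on the bench. Its y axis leads from the mouth into the pan (about world +y), x runs along the mouth; inside is x -0.11 to 0.11, y 0 to 0.15 m
- nut1: loose steel hexagon nut lying flat on the bench, 30 mm across flats, 34.6 mm across corners, 16 mm tall, about 65 g; its bore is filled (a dark disc). Origin: centre of its underside; z up
- nut2: loose steel hexagon nut lying flat on the bench, 30 mm across flats, 34.6 mm across corners, 16 mm tall, about 65 g; its bore is filled (a dark disc). Origin: centre of its underside; z up
- nut3: loose steel hexagon nut lying flat on the bench, 30 mm across flats, 34.6 mm across corners, 16 mm tall, about 65 g; its bore is filled (a dark disc). Origin: centre of its underside; z up
- bushing: (leave alone) plain brass bushing standing on end, 30 mm diameter, 40 mm tall, 18 mm bore, on the bench among the nuts; origin at the centre of its underside
- screwdriver: (leave alone) black-handled screwdriver, 200 mm long, lying on the bench to the right of the nuts; x axis along it, handle to -x
- endcap: (leave alone) white plastic ring-shaped end cap, 60 mm diameter, 24 mm tall, left of the pan and nearer the robot; origin at the centre of its underside
- funnel: (leave alone) orange funnel standing mouth down, 92 mm diameter at the base, 115 mm tall, left of the pan; origin at the centre of its underside
- case: (leave alone) flat black plastic case, 45 by 110 mm, 16 mm tall, farther from the robot than the nuts; origin at the centre of its underside, long side along its y
- block: (leave alone) wooden sanding block, 70 by 120 mm, 35 mm tall, left of the pan; origin at the centre of its underside, long side along its y
- hammer: (leave alone) hammer lying on the bench right of the screwdriver, 280 mm long; x axis along it, handle to -x

How it is judged:
By the outcome, as a careful person would: the job done as asked, in the order asked, and still so for the second after the job is handed in, with the robot touching nothing.
It also fails if it takes over 72 s, if anything falls off the work surface, if the arm or the gripper's body presses on something with over 40 N, if the wrist force passes 120 N, or if a joint passes its speed limit or range.

## Working session

There is one attempt and no reset: what is moved stays moved. The work goes in short steps, Python scripts to look and compute and a tool call to move; the robot and the scene stay as the last step left them, time stands still between calls to the robot, and variables do not carry over. Pictures are saved under pics/ and viewed, about 8 in all and at most 12, crops included, and the job is handed in when it is done.

Besides the shell and the picture viewer there is one more tool, called by a JSON object that holds its "op" and its "data". drive_tool: Moves the arm, as the interface text tells. Its arguments: {"type":"object","properties":{"steps":{"type":"array","items":{"type":"object","properties":{"hand":{"type":"number"},"slide":{"type":"array","items":{"type":"number"}},"turn":{"type":"number"}}}},"newtons":{"type":"number"}},"required":["steps"]}

```bash
mkdir -p pics
python3 - <<'E'
from rig import readout, optics, order, r
import cv2
s=readout.sense();print(s['eef_pos'],s['eef_rot'],s['time_s'],s['grip_width'],r.tcp_to_grasp)
for n in("top","scene"):
    f=optics.grab_frame(n);cv2.imwrite(f"pics/{n}0.png",f["image"][:,:,::-1]);print(n,f["K"],f["world_from_camera"].round(3) if hasattr(f["world_from_camera"],'round') else f["world_from_camera"],[k for k in f])
E
```

```text
[302.8802045  602.55023272 230.31161347] [ 2.30772337e-01  9.73007313e-01 -9.32961498e-04 -1.62389810e-04] 0.0 1.0000608041428305 18.700000000000003
top [[422.02589788   0.         252.42859636]
 [  0.         422.02589788 192.89944693]
 [  0.           0.           1.        ]] [[-1.900000e-02  9.820000e-01 -1.900000e-01  3.264280e+02]
 [-1.000000e+00 -1.600000e-02  1.400000e-02 -7.348000e+00]
 [ 1.100000e-02  1.900000e-01  9.820000e-01  1.265575e+03]
 [ 0.000000e+00  0.000000e+00  0.000000e+00  1.000000e+00]] ['image', 'K', 'world_from_camera']
scene [[494.15696948   0.         249.01946955]
 [  0.         494.15696948 191.88196749]
 [  0.           0.           1.        ]] [[ 4.940000e-01 -5.950000e-01  6.340000e-01  1.456123e+03]
 [ 8.690000e-01  3.490000e-01 -3.510000e-01 -4.923260e+02]
 [-1.200000e-02  7.240000e-01  6.890000e-01  1.008798e+03]
 [ 0.000000e+00  0.000000e+00  0.000000e+00  1.000000e+00]] ['image', 'K', 'world_from_camera']
```

View pics/top0.png

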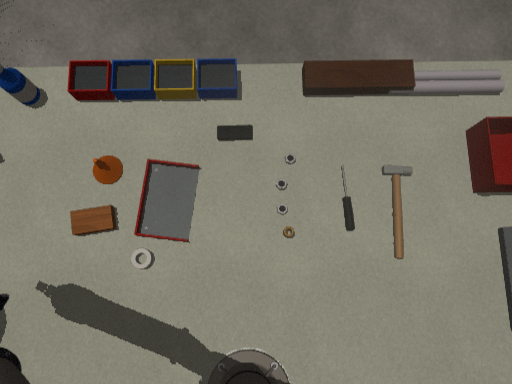

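View pics/scene0.png

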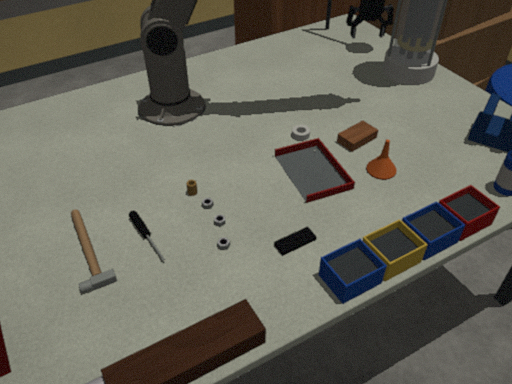

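The top view shows the nuts at about (290,159), (281,185) and (282,210), with the bushing at (289,232). The pan mouth runs from about (200,166) to (188,241), open to the right, and the case is at (235,132). The scene view agrees with this. Next I measure positions.

```bash
cat > h.py <<'E'
import numpy as np,cv2
from rig import readout, optics, order, r
def ray(f,u,v,z):
    K=np.array(f["K"]);T=np.array(f["world_from_camera"])
    d=T[:3,:3]@np.array([(u-K[0,2])/K[0,0],-(v-K[1,2])/K[1,1],-1]);o=T[:3,3]
    return (o+d*(z-o[2])/d[2])[:2].round(1)
def proj(f,p):
    K=np.array(f["K"]);T=np.array(f["world_from_camera"])
    c=T[:3,:3].T@(np.array(p)-T[:3,3]);return np.array([K[0,0]*c[0]/-c[2]+K[0,2],-K[1,1]*c[1]/-c[2]+K[1,2]])
def blobs(m,lo,hi):
    n,l,s,c=cv2.connectedComponentsWithStats(m.astype(np.uint8))
    return [(c[i],s[i],l==i) for i in range(1,n) if lo<=s[i,4]<=hi]
E
python3 - <<'E'
from h import *
f=optics.grab_frame("top");im=f["image"];hsv=cv2.cvtColor(im,cv2.COLOR_RGB2HSV).astype(int)
H,S,V=hsv[...,0],hsv[...,1],hsv[...,2]
red=((H<6)|(H>174))&(S>120)&(V>60)
for c,s,l in blobs(red,60,3000):
    if 120<c[0]<220 and c[1]>140:
        ys,xs=np.nonzero(l);box=cv2.approxPolyDP(cv2.convexHull(np.c_[xs,ys].astype(np.int32)),3,True)[:,0]
        print("pan hull",s,[(tuple(p),ray(f,*p,28),ray(f,*p,0)) for p in box])
g=cv2.cvtColor(im,cv2.COLOR_RGB2GRAY)
bg=cv2.medianBlur(im,41).astype(int)
d=np.abs(im.astype(int)-bg).max(2)>28
for c,s,l in blobs(d,15,3000):
    if 60<c[0]<420 and 100<c[1]<280:
        ys,xs=np.nonzero(l);print(c.round(1),s,"z0",ray(f,*c,0),"z8",ray(f,*c,8),"z16",ray(f,*c,16),im[l].mean(0).round())
cv2.imwrite("pics/crop1.png",cv2.resize(im[130:260,120:360,::-1],None,fx=3.3,fy=3.3,interpolation=cv2.INTER_CUBIC))
f=optics.grab_frame("scene");im=f["image"]
bg=cv2.medianBlur(im,41).astype(int)
d=np.abs(im.astype(int)-bg).max(2)>28
for c,s,l in blobs(d,15,3000):
    if 100<c[0]<340 and 120<c[1]<280: print("sc",c.round(1),s,"z8",ray(f,*c,8),im[l].mean(0).round())
E
```

```text
pan hull [134 159  64  83 374] [((np.int32(197), np.int32(165)), array([654.8, 140.4]), array([662.3, 143.7])), ((np.int32(186), np.int32(241)), array([426.5, 170.9]), array([428.8, 175. ])), ((np.int32(135), np.int32(234)), array([449.5, 320. ]), array([452.3, 327.4])), ((np.int32(147), np.int32(160)), array([672.8, 291.5]), array([680.7, 298.2]))]
[234.4 132.2] [217 124  36  17 557] z0 [766.8  27.1] z8 [764.   26.8] z16 [761.3  26.6] [49. 48. 43.]
[107.2 169. ] [ 92 155  31  29 725] z0 [653.9 419.4] z8 [651.8 416.7] z16 [649.7 414. ] [107.  54.  19.]
[289.9 158.9] [285 154  11  11  58] z0 [ 677.2 -144.5] z8 [ 674.9 -143.6] z16 [ 672.7 -142.7] [74. 73. 67.]
[160.5 197.8] [ 134  159   68   84 1109] z0 [561.2 254. ] z8 [559.7 252.3] z16 [558.2 250.7] [84. 52. 47.]
[342.1 171. ] [341 166   3  12  18] z0 [ 636.1 -304.4] z8 [ 634.1 -302.6] z16 [ 632.2 -300.7] [90. 89. 82.]
[397.  211.2] [382 166  30  93 929] z0 [ 507.6 -464.6] z8 [ 506.5 -461.7] z16 [ 505.3 -458.8] [107.  88.  66.]
[347.9 211.7] [342 179  13  52 336] z0 [ 508.7 -314.6] z8 [ 507.5 -312.7] z16 [ 506.4 -310.8] [53. 52. 47.]
[... 409 characters left out ...]
.7] [100.  84.  57.]
[143.5 257.9] [131 249  24  20 208] z0 [381.2 299.8] z8 [380.8 297.9] z16 [380.5 295.9] [119. 115. 107.]
sc [332.6 154.1] [ 273  121  105   82 2458] z8 [518.6 333.1] [83. 57. 47.]
sc [300.8 129.5] [297 127   9   6  41] z8 [358.3 319.5] [81. 80. 75.]
sc [191.3 187.8] [186 180  12  16 164] z8 [ 433.6 -122.1] [76. 63. 40.]
sc [207.1 203.9] [201 199  13  10  95] z8 [ 518.6 -111.6] [70. 70. 67.]
sc [142.9 230.8] [128 210  37  53 452] z8 [ 523.1 -308.4] [47. 48. 44.]
sc [219.2 221. ] [213 215  13  12  95] z8 [ 595.7 -111.9] [67. 67. 64.]
sc [294.3 240.6] [273 226  44  30 677] z8 [760.   28.1] [25. 25. 25.]
sc [223.2 244.4] [216 238  15  12 107] z8 [ 676.3 -141.4] [66. 65. 63.]
```

View pics/crop1.png

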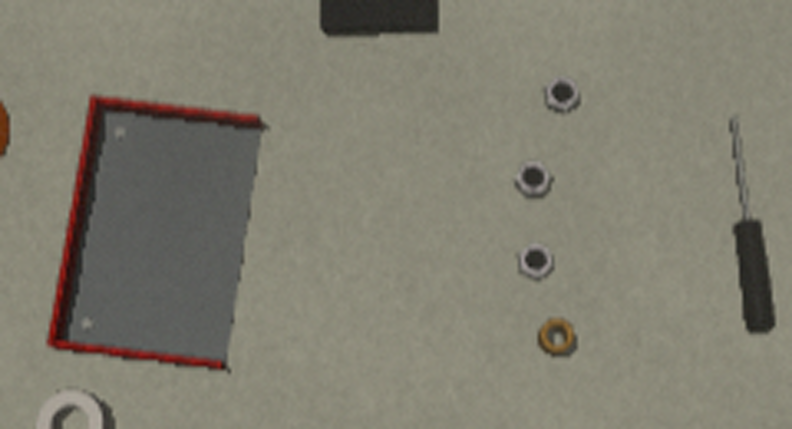

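The enlarged crop agrees with the pixel positions. The pan's outer corners give 230 mm × 151 mm, which matches its known size. World positions from two views, in mm: nuts A (675,-142), B (594,-113), C (518,-112); bushing (447,-131).

My plan is to push each nut nested between two nearly shut fingertips, starting with C.

{"op": "drive_tool", "data": {"steps": [{"hand": 0.75, "slide": [0.009, -0.032, 0], "turn": -2.4}, {"hand": 0.75, "slide": [0.009, -0.032, 0], "turn": -2.4}, {"hand": 0.75, "slide": [0.009, -0.032, 0], "turn": -2.4}, {"hand": 0.75, "slide": [0.009, -0.032, 0], "turn": -2.4}, {"hand": 0.75, "slide": [0.009, -0.032, 0], "turn": -2.4}, {"hand": 0.75, "slide": [0.009, -0.032, 0], "turn": -2.4}, {"hand": 0.75, "slide": [0.009, -0.032, 0], "turn": -2.4}, {"hand": 0.75, "slide": [0.009, -0.032, 0], "turn": -2.4}, {"hand": 0.75, "slide": [0.009, -0.032, 0], "turn": -2.4}, {"hand": 0.75, "slide": [0.009, -0.032, 0], "turn": -2.4}, {"hand": 0.75, "slide": [0.009, -0.032, 0], "turn": -2.4}, {"hand": 0.75, "slide": [0.009, -0.032, 0], "turn": -2.4}]}}

```text
time_s: 1.2
eef_pos: [411.2, 217.4, 231.4]
eef_rot: [0.466, 0.885, 0.0, -0.0]
ft_force: [0.1, 0.5, -0.2]
grip_width: 0.252
```

{"op": "drive_tool", "data": {"steps": [{"hand": 0.75, "slide": [0.009, -0.032, 0], "turn": -2.4}, {"hand": 0.75, "slide": [0.009, -0.032, 0], "turn": -2.4}, {"hand": 0.75, "slide": [0.009, -0.032, 0], "turn": -2.4}, {"hand": 0.75, "slide": [0.009, -0.032, 0], "turn": -2.4}, {"hand": 0.75, "slide": [0.009, -0.032, 0], "turn": -2.4}, {"hand": 0.75, "slide": [0.009, -0.032, 0], "turn": -2.4}, {"hand": 0.75, "slide": [0.009, -0.032, 0], "turn": -2.4}, {"hand": 0.75, "slide": [0.009, -0.032, 0], "turn": -2.4}, {"hand": 0.75, "slide": [0.009, -0.032, 0], "turn": -2.4}, {"hand": 0.75, "slide": [0.009, -0.032, 0], "turn": -2.4}, {"hand": 0.75, "slide": [0.009, -0.032, 0], "turn": -2.4}, {"hand": 0.75, "slide": [0, 0, 0], "turn": 0}]}}

```text
time_s: 2.2
eef_pos: [510.7, -139.9, 231.9]
eef_rot: [0.659, 0.752, -0.001, 0.002]
ft_force: [-0.6, -0.4, -0.4]
grip_width: 0.247
```

{"op": "drive_tool", "data": {"steps": [{"hand": 0.75, "slide": [0.004, -0.01, 0], "turn": -0.5}, {"hand": 0.75, "slide": [0.004, -0.01, 0], "turn": -0.5}, {"hand": 0.75, "slide": [0.005, -0.01, 0], "turn": -0.5}, {"hand": 0.75, "slide": [0, 0, -0.035], "turn": 0}, {"hand": 0.75, "slide": [0, 0, -0.035], "turn": 0}, {"hand": 0.75, "slide": [0, 0, -0.035], "turn": 0}, {"hand": 0.75, "slide": [0, 0, -0.035], "turn": 0}, {"hand": 0.75, "slide": [0, 0, -0.035], "turn": 0}, {"hand": 0.75, "slide": [0, 0, -0.025], "turn": 0}, {"hand": 0.75, "slide": [0, 0, -0.015], "turn": 0}, {"hand": 0.75, "slide": [0, 0, -0.007], "turn": 0}, {"hand": 0.75, "slide": [0, 0, 0], "turn": 0}]}}

```text
time_s: 3.2
eef_pos: [522.5, -162.6, 7.8]
eef_rot: [0.665, 0.747, -0.001, -0.001]
ft_force: [-0.5, -0.8, 0.2]
grip_width: 0.249
```

Run:
```python
from h import *
s=readout.sense();print(s['eef_pos'],s['eef_rot'],s['ft_force'])
a=optics.grab_frame("wrist")["image"];b=optics.grab_frame("scene")["image"][140:300,120:320]
b=cv2.resize(b,(480,384),interpolation=cv2.INTER_CUBIC);a=cv2.resize(a,(320,240))
c=np.zeros((384,800,3),np.uint8);c[:240,:320]=a;c[:,320:]=b
cv2.imwrite("pics/c2.png",c[:,:,::-1])
```

```text
[ 522.51509844 -162.55618967    7.84651251] [ 6.64954814e-01  7.46882403e-01 -6.35217700e-04 -1.16957372e-03] [-0.53334436 -0.78548825  0.22133986]
```

View pics/c2.png

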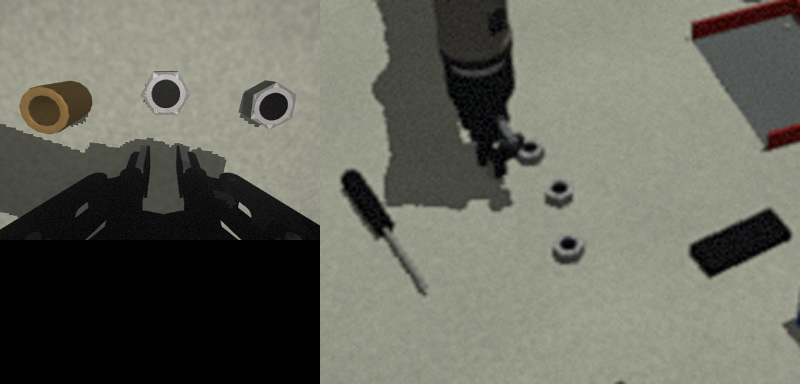

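The wrist view shows nut C at about (165,93), centred ahead of the finger gap at about (163,170). The bushing is clear to the left. I lower the tool slightly and push.

{"op": "drive_tool", "data": {"steps": [{"hand": 0.75, "slide": [0, 0, -0.003], "turn": 0}, {"hand": 0.75, "slide": [-0.001, 0.01, 0], "turn": 0}, {"hand": 0.75, "slide": [-0.001, 0.01, 0], "turn": 0}, {"hand": 0.75, "slide": [-0.001, 0.01, 0], "turn": 0}, {"hand": 0.75, "slide": [-0.001, 0.01, 0], "turn": 0}, {"hand": 0.75, "slide": [-0.002, 0.015, 0], "turn": 0}, {"hand": 0.75, "slide": [-0.002, 0.02, 0], "turn": 0}, {"hand": 0.75, "slide": [-0.002, 0.02, 0], "turn": 0}, {"hand": 0.75, "slide": [-0.002, 0.02, 0], "turn": 0}, {"hand": 0.75, "slide": [-0.002, 0.02, 0], "turn": 0}, {"hand": 0.75, "slide": [-0.002, 0.015, 0], "turn": 0}, {"hand": 0.75, "slide": [-0.001, 0.01, 0], "turn": 0}]}}

```text
time_s: 4.3
eef_pos: [505.8, 0.1, 6.5]
eef_rot: [0.664, 0.748, 0.0, -0.0]
ft_force: [0.4, -1.1, 0.0]
grip_width: 0.252
```

```bash
cat > look.py <<'E'
from h import *
import sys
s=readout.sense();print(s['eef_pos'].round(1),s['time_s'],np.round(s['ft_force'],1))
a=optics.grab_frame("wrist")["image"];b=optics.grab_frame("scene")["image"][110:300,120:360]
b=cv2.resize(b,(480,380),interpolation=cv2.INTER_CUBIC);a=cv2.resize(a,(320,240))
c=np.zeros((380,800,3),np.uint8);c[:240,:320]=a;c[:,320:]=b
cv2.imwrite(f"pics/{sys.argv[1]}.png",c[:,:,::-1])
E
python3 look.py c3
```

```text
[5.058e+02 1.000e-01 6.500e+00] 4.3 [ 0.4 -1.1  0. ]
```

View pics/c3.png

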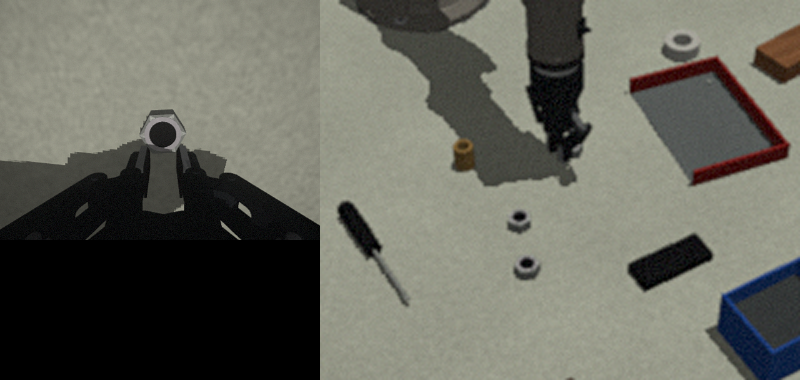

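Nut C sits nested between the tips at about (162,133), so I continue the push and finish slowly.

{"op": "drive_tool", "data": {"steps": [{"hand": 0.75, "slide": [-0.002, 0.015, 0], "turn": 0}, {"hand": 0.75, "slide": [-0.002, 0.02, 0], "turn": 0}, {"hand": 0.75, "slide": [-0.002, 0.02, 0], "turn": 0}, {"hand": 0.75, "slide": [-0.002, 0.022, 0], "turn": 0}, {"hand": 0.75, "slide": [-0.002, 0.022, 0], "turn": 0}, {"hand": 0.75, "slide": [-0.002, 0.022, 0], "turn": 0}, {"hand": 0.75, "slide": [-0.002, 0.022, 0], "turn": 0}, {"hand": 0.75, "slide": [-0.002, 0.022, 0], "turn": 0}, {"hand": 0.75, "slide": [-0.002, 0.02, 0], "turn": 0}, {"hand": 0.75, "slide": [-0.002, 0.015, 0], "turn": 0}, {"hand": 0.75, "slide": [-0.001, 0.01, 0], "turn": 0}, {"hand": 0.75, "slide": [0, 0.005, 0], "turn": 0}]}}

```text
time_s: 5.4
eef_pos: [485.3, 212.7, 6.4]
eef_rot: [0.665, 0.747, 0.0, 0.0]
ft_force: [0.2, -2.2, 1.6]
grip_width: 0.25
```

{"op": "drive_tool", "data": {"steps": [{"hand": 0.75, "slide": [0.001, -0.01, 0], "turn": 0}, {"hand": 0.75, "slide": [0.001, -0.01, 0.01], "turn": 0}, {"hand": 0.75, "slide": [0, 0, 0.035], "turn": 0}, {"hand": 0.75, "slide": [0, 0, 0.035], "turn": 0}, {"hand": 0.75, "slide": [0.01, -0.03, 0], "turn": 0.5}, {"hand": 0.75, "slide": [0.01, -0.033, 0], "turn": 0.5}, {"hand": 0.75, "slide": [0.01, -0.033, 0], "turn": 0.5}, {"hand": 0.75, "slide": [0.01, -0.033, 0], "turn": 0.5}, {"hand": 0.75, "slide": [0.01, -0.033, 0], "turn": 0.5}, {"hand": 0.75, "slide": [0.01, -0.033, 0], "turn": 0.5}, {"hand": 0.75, "slide": [0.01, -0.033, 0], "turn": 0.5}, {"hand": 0.75, "slide": [0.01, -0.033, 0], "turn": 0.5}]}}

```text
time_s: 6.4
eef_pos: [566.1, -73.8, 87.1]
eef_rot: [0.64, 0.768, -0.0, 0.0]
ft_force: [-0.1, 0.3, 0.1]
grip_width: 0.25
```

{"op": "drive_tool", "data": {"steps": [{"hand": 0.75, "slide": [0.01, -0.03, 0], "turn": 0}, {"hand": 0.75, "slide": [0.01, -0.03, 0], "turn": 0}, {"hand": 0.75, "slide": [0.009, -0.03, 0], "turn": 0}, {"hand": 0.75, "slide": [0.009, -0.014, 0], "turn": 0}, {"hand": 0.75, "slide": [0, 0, 0], "turn": 0}, {"hand": 0.75, "slide": [0, 0, 0], "turn": 0}]}}

```text
time_s: 6.9
eef_pos: [603.6, -176.6, 86.8]
eef_rot: [0.641, 0.768, -0.001, 0.0]
ft_force: [0.0, 1.2, 0.2]
grip_width: 0.246
```

{"op": "drive_tool", "data": {"steps": [{"hand": 0.75, "slide": [0, 0, -0.035], "turn": 0}, {"hand": 0.75, "slide": [0, 0, -0.03], "turn": 0}, {"hand": 0.75, "slide": [0, 0, -0.012], "turn": 0}, {"hand": 0.75, "slide": [0, 0, -0.004], "turn": 0}, {"hand": 0.75, "slide": [-0.002, 0.012, 0], "turn": 0}, {"hand": 0.75, "slide": [-0.002, 0.012, 0], "turn": 0}, {"hand": 0.75, "slide": [-0.002, 0.012, 0], "turn": 0}, {"hand": 0.75, "slide": [-0.002, 0.012, 0], "turn": 0}, {"hand": 0.75, "slide": [-0.002, 0.012, 0], "turn": 0}, {"hand": 0.75, "slide": [-0.003, 0.018, 0], "turn": 0}, {"hand": 0.75, "slide": [-0.003, 0.02, 0], "turn": 0}, {"hand": 0.75, "slide": [-0.003, 0.02, 0], "turn": 0}]}}

```text
time_s: 7.9
eef_pos: [586.3, -53.4, 6.1]
eef_rot: [0.639, 0.77, 0.0, 0.001]
ft_force: [-0.4, -0.5, 1.8]
grip_width: 0.25
```

```bash
python3 look.py c4
```

```text
[586.3 -53.4   6.1] 7.9 [-0.4 -0.5  1.8]
```

View pics/c4.png

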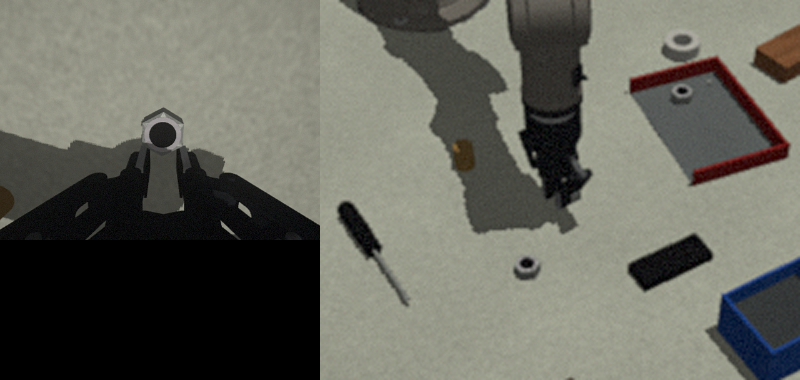

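Nut C is inside the pan at about (682,92) in the picture, and nut B is nested between the tips at about (162,133). I continue with B.

{"op": "drive_tool", "data": {"steps": [{"hand": 0.75, "slide": [-0.003, 0.02, 0], "turn": 0}, {"hand": 0.75, "slide": [-0.004, 0.024, 0], "turn": 0}, {"hand": 0.75, "slide": [-0.004, 0.024, 0], "turn": 0}, {"hand": 0.75, "slide": [-0.004, 0.024, 0], "turn": 0}, {"hand": 0.75, "slide": [-0.004, 0.024, 0], "turn": 0}, {"hand": 0.75, "slide": [-0.004, 0.024, 0], "turn": 0}, {"hand": 0.75, "slide": [-0.004, 0.024, 0], "turn": 0}, {"hand": 0.75, "slide": [-0.004, 0.024, 0], "turn": 0}, {"hand": 0.75, "slide": [-0.004, 0.024, 0], "turn": 0}, {"hand": 0.75, "slide": [-0.003, 0.02, 0], "turn": 0}, {"hand": 0.75, "slide": [-0.002, 0.014, 0], "turn": 0}, {"hand": 0.75, "slide": [-0.001, 0.007, 0], "turn": 0}]}}

```text
time_s: 9.0
eef_pos: [544.8, 200.6, 5.5]
eef_rot: [0.638, 0.77, 0.0, -0.0]
ft_force: [0.0, -1.0, 0.7]
grip_width: 0.251
```

{"op": "drive_tool", "data": {"steps": [{"hand": 0.75, "slide": [0.001, -0.01, 0], "turn": 0}, {"hand": 0.75, "slide": [0.002, -0.01, 0.01], "turn": 0}, {"hand": 0.75, "slide": [0, 0, 0.035], "turn": 0}, {"hand": 0.75, "slide": [0, 0, 0.035], "turn": 0}, {"hand": 0.75, "slide": [0.012, -0.033, 0], "turn": 0.4}, {"hand": 0.75, "slide": [0.012, -0.033, 0], "turn": 0.4}, {"hand": 0.75, "slide": [0.012, -0.033, 0], "turn": 0.4}, {"hand": 0.75, "slide": [0.012, -0.033, 0], "turn": 0.4}, {"hand": 0.75, "slide": [0.012, -0.033, 0], "turn": 0.4}, {"hand": 0.75, "slide": [0.012, -0.033, 0], "turn": 0.4}, {"hand": 0.75, "slide": [0.012, -0.033, 0], "turn": 0.4}, {"hand": 0.75, "slide": [0.012, -0.033, 0], "turn": 0.4}]}}

```text
time_s: 10.0
eef_pos: [643.4, -91.6, 86.3]
eef_rot: [0.619, 0.786, -0.0, 0.0]
ft_force: [1.2, 0.4, -0.4]
grip_width: 0.247
```

{"op": "drive_tool", "data": {"steps": [{"hand": 0.75, "slide": [0.011, -0.03, 0], "turn": 0}, {"hand": 0.75, "slide": [0.011, -0.03, 0], "turn": 0}, {"hand": 0.75, "slide": [0.011, -0.03, 0], "turn": 0}, {"hand": 0.75, "slide": [0.011, -0.029, 0], "turn": 0}, {"hand": 0.75, "slide": [0, 0, 0], "turn": 0}, {"hand": 0.75, "slide": [0, 0, 0], "turn": 0}]}}

```text
time_s: 10.5
eef_pos: [686.2, -211.8, 86.3]
eef_rot: [0.62, 0.785, -0.001, 0.001]
ft_force: [0.0, 0.9, -0.8]
grip_width: 0.248
```

{"op": "drive_tool", "data": {"steps": [{"hand": 0.75, "slide": [0.004, 0, -0.035], "turn": 0}, {"hand": 0.75, "slide": [0, 0, -0.03], "turn": 0}, {"hand": 0.75, "slide": [0, 0, -0.012], "turn": 0}, {"hand": 0.75, "slide": [0, 0, -0.003], "turn": 0}, {"hand": 0.75, "slide": [-0.003, 0.013, 0], "turn": 0}, {"hand": 0.75, "slide": [-0.003, 0.013, 0], "turn": 0}, {"hand": 0.75, "slide": [-0.003, 0.013, 0], "turn": 0}, {"hand": 0.75, "slide": [-0.003, 0.013, 0], "turn": 0}, {"hand": 0.75, "slide": [-0.003, 0.013, 0], "turn": 0}, {"hand": 0.75, "slide": [-0.004, 0.018, 0], "turn": 0}, {"hand": 0.75, "slide": [-0.004, 0.018, 0], "turn": 0}, {"hand": 0.75, "slide": [-0.004, 0.018, 0], "turn": 0}]}}

```text
time_s: 11.5
eef_pos: [665.2, -84.0, 6.2]
eef_rot: [0.617, 0.787, 0.0, 0.001]
ft_force: [-1.0, -0.4, 0.1]
grip_width: 0.256
```

```bash
python3 look.py c5
```

```text
[665.2 -84.    6.2] 11.5 [-1.  -0.4  0.1]
```

View pics/c5.png

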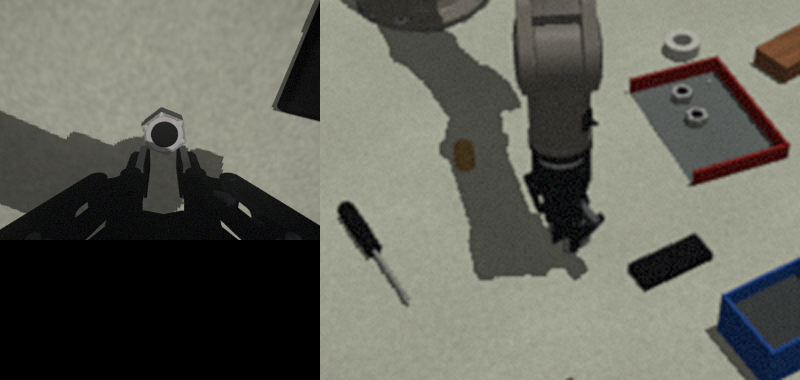

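Nuts B and C are in the pan. Nut A is nested between the tips at about (164,133), and the case is well clear.

{"op": "drive_tool", "data": {"steps": [{"hand": 0.75, "slide": [-0.005, 0.018, 0], "turn": 0}, {"hand": 0.75, "slide": [-0.005, 0.02, 0], "turn": 0}, {"hand": 0.75, "slide": [-0.005, 0.02, 0], "turn": 0}, {"hand": 0.75, "slide": [-0.005, 0.02, 0], "turn": 0}, {"hand": 0.75, "slide": [-0.005, 0.02, 0], "turn": 0}, {"hand": 0.75, "slide": [-0.005, 0.02, 0], "turn": 0}, {"hand": 0.75, "slide": [-0.005, 0.02, 0], "turn": 0}, {"hand": 0.75, "slide": [-0.005, 0.02, 0], "turn": 0}, {"hand": 0.75, "slide": [-0.005, 0.02, 0], "turn": 0}, {"hand": 0.75, "slide": [-0.005, 0.02, 0], "turn": 0}, {"hand": 0.75, "slide": [-0.004, 0.018, 0], "turn": 0}, {"hand": 0.75, "slide": [-0.004, 0.018, 0], "turn": 0}]}}

```text
time_s: 12.6
eef_pos: [607.3, 148.6, 5.9]
eef_rot: [0.617, 0.787, 0.0, 0.001]
ft_force: [-0.2, -0.7, 0.9]
grip_width: 0.258
```

{"op": "drive_tool", "data": {"steps": [{"hand": 0.75, "slide": [-0.004, 0.016, 0], "turn": 0}, {"hand": 0.75, "slide": [-0.003, 0.014, 0], "turn": 0}, {"hand": 0.75, "slide": [-0.003, 0.012, 0], "turn": 0}, {"hand": 0.75, "slide": [-0.001, 0.006, 0], "turn": 0}, {"hand": 0.75, "slide": [0, 0, 0], "turn": 0}, {"hand": 0.75, "slide": [0.002, -0.008, 0], "turn": 0}, {"hand": 0.75, "slide": [0.003, -0.012, 0.005], "turn": 0}, {"hand": 0.75, "slide": [0, 0, 0.035], "turn": 0}, {"hand": 0.75, "slide": [0, 0, 0.035], "turn": 0}, {"hand": 0.75, "slide": [0, -0.03, 0.02], "turn": 0}, {"hand": 0.75, "slide": [0, -0.035, 0.02], "turn": 0}, {"hand": 0.75, "slide": [0, -0.035, 0.02], "turn": 0}]}}

```text
time_s: 13.6
eef_pos: [601.3, 72.4, 142.0]
eef_rot: [0.618, 0.787, 0.0, 0.001]
ft_force: [1.2, 0.1, 0.0]
grip_width: 0.249
```

{"op": "drive_tool", "data": {"steps": [{"hand": 0.75, "slide": [0, -0.035, 0.02], "turn": 0}, {"hand": 0.75, "slide": [0, -0.035, 0.02], "turn": 0}, {"hand": 0.75, "slide": [0, -0.035, 0.02], "turn": 0}, {"hand": 0.75, "slide": [0, -0.03, 0], "turn": 0}, {"hand": 0.75, "slide": [0, -0.02, 0], "turn": 0}, {"hand": 0.75, "slide": [0, 0, 0], "turn": 0}]}}

```text
time_s: 14.1
eef_pos: [599.6, -88.7, 201.9]
eef_rot: [0.622, 0.783, -0.001, 0.002]
ft_force: [-0.4, -0.0, -0.3]
grip_width: 0.247
```

Run:
```python
from h import *
s=readout.sense();print(s['eef_pos'].round(1),s['time_s'])
O=np.array([541,152]);X=np.array([.991,-.132]);Y=np.array([.132,.991])
t=optics.grab_frame("top");im=t["image"];g=cv2.cvtColor(im,cv2.COLOR_RGB2HSV)[...,2]
sub=g.astype(int)>110; sub[:165]=0;sub[240:]=0;sub[:,:140]=0;sub[:,200:]=0
for c,st,l in blobs(sub,3,200):
    p=ray(t,*c,12);print("bright",c.round(1),st,p,"pan",((p-O)@X).round(),((p-O)@Y).round())
im0=cv2.imread("pics/top0.png")[:,:,::-1]
m=np.abs(im.astype(int)-im0).max(2)>40
print("changed",[(c.round(),s[4]) for c,s,l in blobs(m,12,9999)])
b=optics.grab_frame("scene")["image"]
A=cv2.resize(im[140:265,70:360],(800,345),interpolation=cv2.INTER_CUBIC);B=cv2.resize(b[110:210,240:440],(500,250),interpolation=cv2.INTER_CUBIC)
o=np.zeros((595,800,3),np.uint8);o[:345]=A;o[345:,:500]=B;cv2.imwrite("pics/fin.png",o[:,:,::-1])
```

```text
[599.6 -88.7 201.9] 14.1
bright [142.3 180.1] [140 165   8  44 193] [614.5 307.8] pan 52.0 164.0
bright [186. 165.] [185 165   3   1   3] [659.6 175.9] pan 114.0 39.0
bright [193.6 165.2] [190 165   8   2  10] [658.6 152.7] pan 116.0 16.0
bright [155.9 169.6] [154 168   5   4  15] [646.6 267.5] pan 89.0 128.0
bright [153.3 176.3] [153 176   2   2   3] [625.6 274.6] pan 68.0 133.0
bright [170.8 186.2] [166 181  11  12  72] [594.  221.2] pan 43.0 76.0
bright [192. 185.] [192 184   1   3   3] [596.7 157. ] pan 55.0 12.0
bright [158.5 190.8] [157 189   3   4   6] [580.4 257.9] pan 25.0 110.0
bright [169.5 202.9] [164 197  12  13  76] [543.  224.1] pan -8.0 72.0
bright [161.8 199. ] [160 198   4   3   5] [555.1 247.4] pan 1.0 96.0
bright [186.  202.2] [185 201   3   4   5] [544.1 174.6] pan 0.0 23.0
bright [190.  202.3] [189 202   3   2   3] [543.5 162.6] pan 1.0 11.0
bright [151.3 204.7] [151 204   2   2   3] [538.4 278.3] pan -19.0 125.0
bright [152.7 207.7] [149 206   7   4  12] [529.2 274.1] pan -28.0 119.0
bright [160.5 209.5] [158 207   6   5  13] [523.1 250.5] pan -31.0 95.0
bright
[... 470 characters left out ...]
04.4 182.1] pan -40.0 25.0
bright [183.  218.9] [181 217   5   5  10] [493.7 182.9] pan -51.0 24.0
bright [185. 223.] [184 222   3   3   3] [481.3 176.8] pan -62.0 17.0
changed [(array([267., 106.]), np.int32(36)), (array([171., 186.]), np.int32(61)), (array([170., 203.]), np.int32(74)), (array([166., 222.]), np.int32(64)), (array([ 83., 306.]), np.int32(2575)), (array([  3., 299.]), np.int32(110)), (array([110., 338.]), np.int32(12)), (array([118., 361.]), np.int32(285)), (array([132., 346.]), np.int32(15)), (array([ 11., 368.]), np.int32(751)), (array([190., 373.]), np.int32(76)), (array([170., 373.]), np.int32(40)), (array([105., 379.]), np.int32(52)), (array([128., 382.]), np.int32(18))]
```

View pics/fin.png

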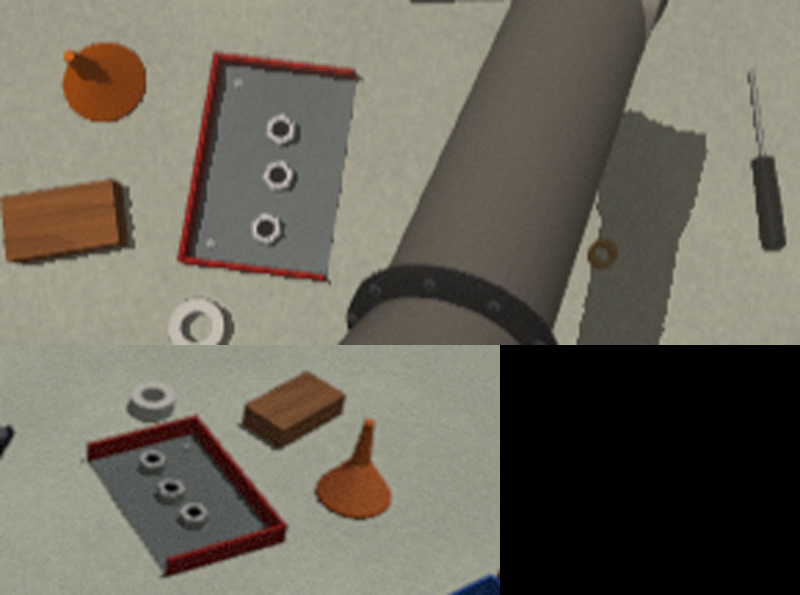

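All three nuts lie inside the pan, in the middle of its depth. Bushing, funnel, block, end cap and screwdriver show no change. I hand the job in.

```bash
python3 -c "
from rig import order
print(order.job_done())"
```

```text
the job is handed in; nothing more can be done
None
```

I swept the three nuts one at a time into the red pan, each nested between two nearly shut fingertips and never lifted. The job was handed in at about 14 s of robot time.

- **Nuts:** the last top and scene pictures show all three lying inside the pan. Measured in the pan frame, two of them are at about (43, 76) mm and (-8, 72) mm. The brightness mask missed the third, so I checked that one only by eye and by a picture difference; it sits at about pixel (166,222), well inside the walls.
- **Other objects:** the bushing, screwdriver, funnel, block and end cap looked unmoved in the final picture. The hammer and case were outside that crop; the picture difference showed no change at the hammer. The arm may have hidden part of the case, but the push paths kept well clear of it.
- **Forces:** the wrist readings I saw after each move were about 3 N or less. The arm ended about 200 mm above the bench, touching nothing.

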